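Unsnap the intake grille and lay it on the leather

ROBOT

A 6-joint arm with a two-finger parallel gripper is mounted at the origin on the work surface. World frame = base frame: x ahead of the robot, y to its left, z up, the work surface at z = 0. Lengths are in mm, angles in rad, forces in N, time in s.
With the tool pointing down it reaches from about 425 to 925 mm from the base axis. Payload 12.5 kg.
Tool frame: the origin (TCP) lies midway between the tips of the shut fingers; the grasp point (between the pads) lies 19 mm behind it; x points along the fingers, y is the direction in which the jaws open and shut, and the axes are right-handed (so a half turn about x gives the same grasp; the last joint's range is limited). The gripper opens to 85 mm and grips with 20 to 120 N. Pads are 22 mm wide; open, the fingers measure 114 mm over their backs; the gripper's body (76 mm by 85 mm) begins 54 mm behind the grasp point. The pads swing forward as they close: fully open they stand 13 mm farther back than shut.
Start: joints at [1.17, 0.491, 1.559, -0, 1.092, -0.106], TCP at [181.575, 598.06, 231.327] pointing down, gripper open.
Joint ranges: [-3.1, 3.1], [-0.84, 2.19], [0.05, 2.79], [-1.13, 4.28], [0.06, 2.93], [-2.69, 2.69]. Speed limits (rad/s): [2.22, 2.22, 2.79, 3.14, 3.14, 3.14].

INTERFACE

Orientations are given as a rotation vector (axis times angle).
In Python, from plant import sensors, viewer, order gives the robot as it stands.
- The arm moves only by the tool apply_moves, never from a script. Its argument "series" is a list of rows, each a list of 3 entries, a list of its own where there are three numbers: the shift along the tool's x, y, z in m, then the turn, a rotation vector about the tool's x, y, z in rad, then the opening, from -1 (shut) to 1 (fully open). A call has 1 to 8 rows; each row shifts and turns the pose as measured when the row begins, along the tool's axes as they then stand; what a row does not reach is not made up. A row lasts 1/8 s, in which the tool goes at most 62.5 mm and 10.7 degrees, less where a joint would pass 70% of its speed; a pose out of reach is approached as far as the arm can. A call is refused whole if a number of a shift passes 0.0625 or a number of a turn 0.188, either way. A call with a gripper value outside its range is refused whole. The fingers move at their own pace and stop on an object; "squeeze" is the grip in N (left out, the last holds). Time passes only in rows, so rows that do not move let the fingers close. It gives the time, the measured TCP pose, the force and the opening at its end, in the units of the state.
- sensors.observe(): the state, without advancing time (a new reading comes with each control period).
- viewer.camera(name): name is "scene" or "top"; returns (picture, depth): 480x640x3 uint8, red, green, blue; 480x640 float32, mm along the optical axis (not along the pixel's ray), 0 where there is no reading.
- viewer.camera_model(name): a dict with "fov_y" (degrees; the focal length in pixels is half the picture's height over the tangent of half this angle, whatever the lens; pixels are square), "cx", "cy" (the principal point, pixels), "extrinsics" (4x4, takes a point from world to camera coordinates). Camera axes: x right, y down, z forward; pixel columns grow to the right and rows downward; lengths in mm; the calibration is good to about 2 mm. A picture is of the moment at which its call begins. camera_model takes no time and is no camera call.
- order.finish_job(): hands the job in, once; it reports no verdict.
Trained networks look in the newest picture that a camera, given by its name, has taken for a name from the list of things; names that differ only in an ending like _2 or _b are one class to them, and where a whole thing is asked for, a point or a joint stands for the part that bears it (a point fixed in the world has none). Each returns a list of dicts, best first, with "confidence" (0 to 1); they miss things now and then, are a little off and sometimes report something else, mostly with a low value. They report only what shows in the picture. A call takes as long as a camera call.
- viewer.search_frame(camera, query): "bbox" ([centre column, centre row, width, height] in pixels, round what is visible of it).
- viewer.silhouettes(camera, query): "region" (480x640 bool, what is visible of it) and "bbox" ([centre column, centre row, width, height] in pixels, round what is visible of it).
- viewer.landmark_of(camera, query): "at" ([row, column] in pixels: a listed point, or the origin of a listed thing).
The state is a dict: "time_s": time; "joints": joint angles; "qvel": joint speeds; "joint_torque": joint torques, N m; "tool_pos": TCP position; "eef_rot": TCP orientation; "contact_force": force on the tool from outside, world axes, zero at the start; "torque": the same for the moment, N m; "width": finger opening in mm.
Only numpy, scipy, OpenCV 4.12 (cv2) and the standard library are available. Lean on these libraries where they do the work, as an engineer would, in place of code of your own. Each camera call takes 0.05 s, during which the arm holds its last target.

TASK

Take the black grille off the dust-extraction intake box: grip its upright snap tab, press the tab inward by feel until it meets its stop, and keep it pressed while you raise that end of the grille, then draw the lip at the other end out from under its ledge and lift the grille away. Do not force the catch, the stop or the ledge. Lay the grille gently, flat and right side up, in the middle of the leather mat, let go of it, and leave everything else on the bench where it is.

Things in the scene. Friction and masses are not known exactly. Their poses are not given: they have to be found in the camera images.
- grille: The black slotted plastic grille, loose, 130 to 250 g: plate 120 x 84 x 8 mm, long in x. Origin: centre of its flat underside (nothing stands out below); z up. The snap tab is at the -x end, in a 28 mm wide notch from x = -60 to -8 mm. At the +x end a lip 72 mm wide, 4 mm thick (lower half of the plate) sticks out to x = +66 mm.
- tab (a joint): How far the snap tab is pressed inward (towards the grille's +x), m: 0 at rest, up to 0.015. Spring: about 1.8 N to start it, then 0.35 N per mm. After 1.5 to 11.5 mm, different each time and not to be seen in the poses, the nose comes clear of the steel catch bar; 1.5 mm further the tab's base runs against a rigid steel stop post. So a push well over the spring's (8 N or more) tells that the stop is met.
- tab_nose (a point): Tip of the tab's nose, top edge, moving with the tab: at x = -65, y = 0, z = 7 mm in the grille's frame at rest. An 18 mm wide steel catch bar lies over it with 1.5 mm of air, its top 4.5 mm above the plate's top. Bar and stop post are one adjustable strike on the intake box; it breaks if the bar is pulled up on, or the post pressed, with more than 25 N. The post is no higher than the plate.
- tab_grip (a point): Where to grip the tab: middle of its upright tongue, moving with it; x = -36, y = 0, z = 30 mm in the grille's frame at rest, 22 mm above the plate's top. The tongue is 8 mm thick along x, 14 mm wide along y (grip it across y) and ends 12 mm above this point. The tab cannot leave the grille: lifting it lifts the grille. Axes as the grille's.
- grille_lip (a point): Bottom edge of the lip, at x = +66, y = 0, z = 0 mm in the grille's frame: tilt the grille open about this edge, tab end up. Axes as the grille's.
- intake: The fixed grey intake box, 150 x 112 mm, 42 mm high, with the grille lying in its top. Origin: centre of its underside on the bench, z up; axes as the grille's as found (grille origin at x = 0, y = 0, z = 32 mm in this frame, 1 mm play all round). Its rim is level with the plate's top, z = 40 mm. The grille may be pushed or pulled against the box with up to 25 N, no more.
- ledge (a point): On the intake box: lower inner edge of the ledge over the lip, at x = 62.5, y = 0, z = 38 mm in the box's frame; 2 mm of air between lip and ledge, which overlap by 3.5 mm. The lip comes out freely when the tab end is tilted up by 0.15 to 0.25 rad and the grille is then drawn 8 mm or more towards -x.
- mat: The fixed dark leather mat, 220 x 170 x 3 mm. Origin: centre of its underside on the bench, so its top is at z = 3 mm; x along the 220 mm side.
- jar: Bystander: small open glass jar, 60 mm across, 45 mm high; origin at the centre of its underside. Leave it.
- tape: Bystander: small roll of tape lying flat, 54 mm across, 22 mm high; origin at the centre of its underside. Leave it.
- block: Bystander: steel bench block, 55 x 55 x 20 mm; origin at the centre of its underside. Leave it.
- mandrel: Bystander: upright steel ring cone, foot 52 mm across, 70 mm high; origin at the centre of its underside. Leave it.
- pot: Bystander: closed amber glass pot, 52 mm across, 45 mm high; origin at the centre of its underside. Leave it.
- handpiece: Bystander: black and steel rotary handpiece lying on a small rubber rest, about 140 mm long, 22 mm high; origin under its middle. Leave it.

How it is judged:
By the outcome, as a careful person would: the job done as asked, in the order asked, and still so for the second after the job is handed in, with the robot touching nothing.
It also fails if it takes over 72 s, if anything falls off the work surface, if the arm or the gripper's body presses on something with over 40 N, if the wrist force passes 120 N, or if a joint passes its speed limit or range.

## Working session

There is one attempt and no reset: what is moved stays moved. The work goes in short steps, Python scripts to look and compute and a tool call to move; the robot and the scene stay as the last step left them, time stands still between calls to the robot, and variables do not carry over. Pictures are saved under pics/ and viewed, and the job is handed in when it is done.

Besides the shell and the picture viewer there is one more tool, called in YAML: its name, and indented under it one key for each argument. apply_moves: Moves the arm, as the interface text tells. Its arguments: {"type":"object","properties":{"series":{"type":"array"},"squeeze":{"type":"number"}},"required":["series"]}

```bash
mkdir -p pics; ls; cat > h.py <<'E'
import numpy as np, cv2
from scipy.spatial.transform import Rotation as R
from plant import sensors, viewer, order
def cam(n):
    m=viewer.camera_model(n); f=240/np.tan(np.radians(m['fov_y'])/2)
    return m,f,np.array(m['extrinsics'])
def deproj(n,u,v,d):
    m,f,T=cam(n); p=np.stack([(u-m['cx'])*d/f,(v-m['cy'])*d/f,d*np.ones_like(u*1.0)],-1)
    return (p-T[:3,3])@T[:3,:3]
def proj(n,P):
    m,f,T=cam(n); q=np.atleast_2d(P)@T[:3,:3].T+T[:3,3]
    return np.stack([q[:,0]*f/q[:,2]+m['cx'],q[:,1]*f/q[:,2]+m['cy']],-1)
def ray(n,u,v,z):
    m,f,T=cam(n); c=-T[:3,:3].T@T[:3,3]; d=np.array([(u-m['cx'])/f,(v-m['cy'])/f,1])@T[:3,:3]
    return c+d*(z-c[2])/d[2]
def save(n,name):
    p,d=viewer.camera(n); cv2.imwrite('pics/'+name,p[:,:,::-1]); return p,d
E
python3 - <<'E'
from h import *
s=sensors.observe(); print(s)
for n in ('scene','top'):
    p,d=save(n,n+'0.png'); np.save(n+'0.npy',d); m=viewer.camera_model(n); print(n,m)
for n in ('scene','top'):
    for q in ('grille','tab_grip','tab_nose','grille_lip','intake','ledge','mat'):
        r=viewer.landmark_of(n,q); print(n,q,[(np.round(x['at'],1),round(x['confidence'],2)) for x in r[:2]])
E
```

```text
pics
{'time_s': 0.0, 'joints': array([ 1.17042151e+00,  4.91562458e-01,  1.55945306e+00,  1.50588070e-05,
        1.09168521e+00, -1.05634004e-01]), 'qvel': array([ 0.00185772,  0.00108426, -0.0007041 ,  0.00124404, -0.000492  ,
        0.00012573]), 'joint_torque': array([-8.42319005e-04, -6.18459463e+01, -2.61587673e+01, -1.73520443e-04,
        4.11662113e-03,  4.06760125e-05]), 'tool_pos': array([181.46528808, 597.84326344, 230.72469165]), 'eef_rot': array([ 0.23050964,  1.55867826, -0.23219459]), 'contact_force': array([-0.42598365,  0.52762689, -0.46451421]), 'torque': array([-0.04277706,  0.00905943, -0.01877271]), 'width': 85.52952718816427}
scene {'fov_y': 43.0051742381487, 'cx': 332.74979037565896, 'cy': 238.57909823735386, 'extrinsics': array([[ 7.17367379e-01,  6.96692300e-01, -1.97067309e-03,
        -3.96168463e+02],
       [ 4.61146907e-01, -4.76948410e-01, -7.48240432e-01,
        -2.03478400e+02],
       [-5.22233257e-01,  5.35854507e-01, -6.63424730e-01,
         1.72952886e+03],
       [ 0.00000000e+00,  0.00000000e+00,  0.00000000e+00,
         1.00000000e+00]])}

[... 487 characters left out ...]
(array([204.5, 385.4]), 0.17)]
scene tab_grip [(array([208.2, 385.5]), 0.59)]
scene tab_nose [(array([208.7, 377.7]), 0.58)]
scene grille_lip [(array([243.9, 414.5]), 0.64)]
scene intake [(array([232.3, 390. ]), 0.84), (array([224.6, 396.3]), 0.32)]
scene ledge [(array([236.9, 410. ]), 0.58)]
scene mat [(array([316. , 254.7]), 0.8), (array([244.5, 413.2]), 0.2)]
top grille [(array([210.3, 232.3]), 0.59)]
top tab_grip [(array([225. , 232.2]), 0.48)]
top tab_nose [(array([280.1, 309.7]), 0.27)]
top grille_lip [(array([182.5, 242.5]), 0.91)]
top intake [(array([209.9, 240.2]), 0.81)]
top ledge [(array([183.8, 238.9]), 0.83)]
top mat [(array([234.5, 410.3]), 0.73), (array([239.2, 227. ]), 0.54)]
```

View pics/scene0.png

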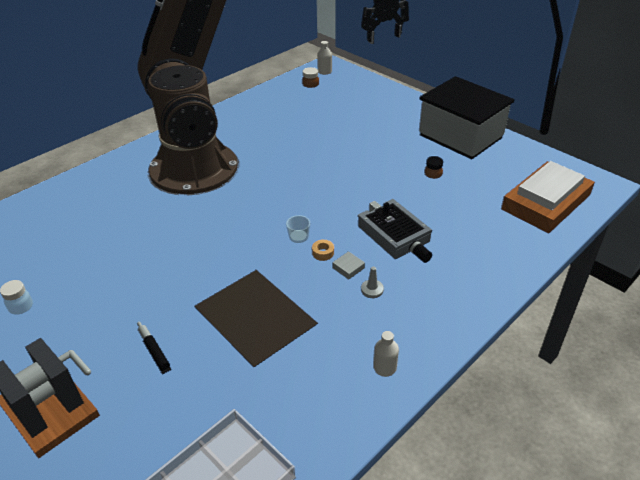

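View pics/top0.png

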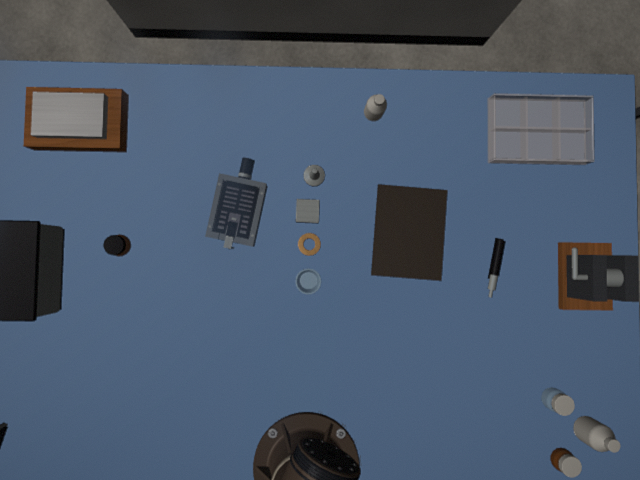

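The scene shows the intake at about (395,225) and the mat at (256,316). In the top view the intake is at about (237,210), with the tab and strike towards (229,240), and the mat is at (410,233). The bystander row at column ~310 lies between them. Next I'll measure poses.

```bash
python3 - <<'E'
from h import *
p,d=viewer.camera('top'); 
def planefit(mask,d,n,zlo,zhi):
    v,u=np.nonzero(mask&(d>0)); P=deproj(n,u.astype(float),v.astype(float),d[v,u]); k=(P[:,2]>zlo)&(P[:,2]<zhi); return P[k],u[k],v[k]
cv2.imwrite('pics/zoom_top.png',cv2.resize(p[150:270,190:350],None,fx=5,fy=5,interpolation=cv2.INTER_CUBIC)[:,:,::-1])
for q,lo,hi in (('intake',30,50),('mat',-5,10)):
    r=viewer.silhouettes('top',q)
    for x in r[:2]:
        m=np.array(x['region']); P,u,v=planefit(m,d,'top',lo,hi)
        print(q,x['confidence'],m.sum(),len(P),'z',np.median(P[:,2]))
        rect=cv2.minAreaRect(P[:,:2].astype(np.float32)); print(rect, P.mean(0))
    
p2,d2=viewer.camera('scene')
cv2.imwrite('pics/zoom_scene.png',cv2.resize(p2[180:280,335:455],None,fx=6,fy=6,interpolation=cv2.INTER_CUBIC)[:,:,::-1])
r=viewer.silhouettes('scene','intake'); 
for x in r[:2]:
    m=np.array(x['region']); P,u,v=planefit(m,d2,'scene',33,48); print('scene',x['confidence'],m.sum(),len(P),np.median(P[:,2])); print(cv2.minAreaRect(P[:,:2].astype(np.float32)),P.mean(0))
for n in('scene','top'):
  for q in ('jar','tape','block','mandrel','pot','handpiece'):
    r=viewer.landmark_of(n,q)
    if r: a=r[0]['at']; print(n,q,round(r[0]['confidence'],2),np.round(ray(n,a[1],a[0],0),0))
  for q,z in (('grille',32),('tab_grip',62),('tab_nose',39),('grille_lip',32),('intake',0),('ledge',38),('mat',0)):
    r=viewer.landmark_of(n,q)
    if r: a=r[0]['at']; print(n,q,round(r[0]['confidence'],2),np.round(ray(n,a[1],a[0],z),1))
E
```

```text
intake 0.78 1781 1530 z 39.640499789381295
((608.392578125, 167.57376098632812), (112.77477264404297, 213.9532928466797), 78.53795623779297) [594.02746762 169.62554354  38.85124454]
mat 0.75 6498 6460 z 3.457290608898342
((547.8941040039062, -240.25320434570312), (174.32662963867188, 224.38978576660156), 86.6268310546875) [ 546.77769244 -239.7748056     3.41420489]
mat 0.67 572 89 z 2.754002441153361
((470.1982421875, -448.51751708984375), (29.771772384643555, 134.9965362548828), 78.48829650878906) [ 480.79834038 -441.32693593    3.12486845]
scene 0.92 1878 889 39.54764556232358
((609.461181640625, 168.20657348632812), (118.41834259033203, 218.08444213867188), 79.29093933105469) [603.99553406 165.21805301  39.41087523]
scene tape 0.92 [525.  -1.   0.]
scene block 0.9 [600.   5.   0.]
scene mandrel 0.92 [681.  -4.   0.]
scene pot 0.78 [515. 455.   0.]
scene handpiece 0.68 [ 486. -442.    0.]
scene grille 0.64 [596.3 178.2  32. ]
scene tab_grip 0.52 [559.3 178.   62. ]
scene tab_nose 0.43 [533.5 175.3  39. ]
scene grille_lip 0.67 [668.  153.1  32. ]
scene intake 0.92 [591.6 171.3  -0. ]
scene mat 0.94 [ 554.3 -241.3    0. ]
top jar 0.64 [431.   8.   0.]
top tape 0.75 [520.  -0.   0.]
top block 0.66 [603.  -2.   0.]
top mandrel 0.76 [680.  -7.   0.]
top pot 0.77 [503. 445.   0.]
top handpiece 0.88 [ 482. -455.    0.]
top grille 0.91 [582. 178.  32.]
top tab_grip 0.64 [553.8 170.5  62. ]
top tab_nose 0.72 [523.1 183.2  39. ]
top grille_lip 0.76 [660.4 160.5  32. ]
top intake 0.65 [594.3 164.1   0. ]
top ledge 0.71 [657.9 159.9  38. ]
top mat 0.84 [ 542.3 -238.3    0. ]
```

View pics/zoom_top.png

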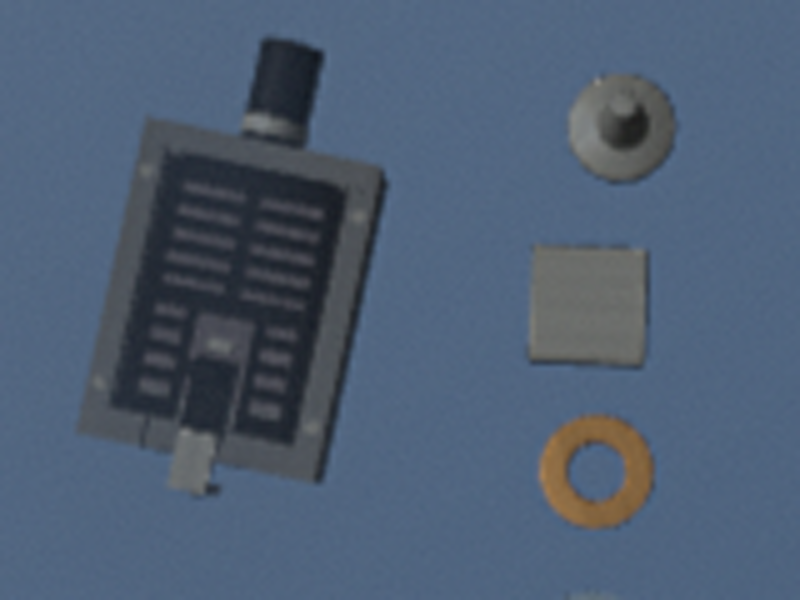

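View pics/zoom_scene.png

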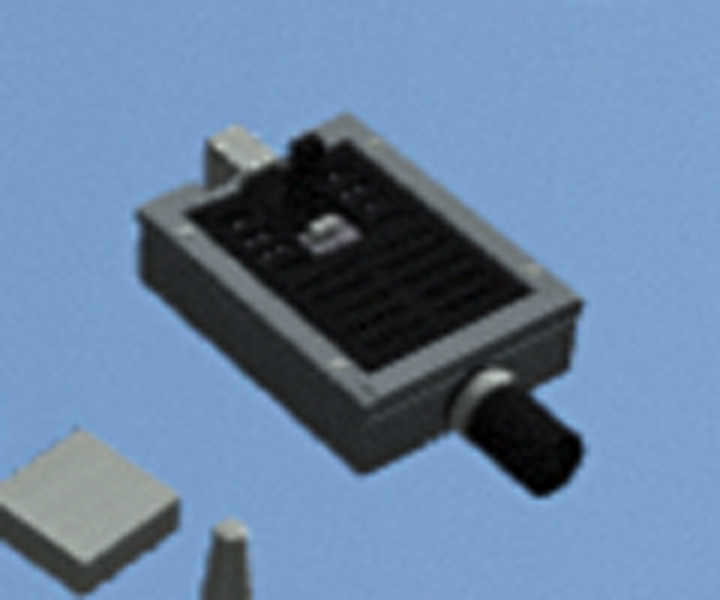

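```bash
cat > fit.py <<'E'
from h import *
from scipy.optimize import least_squares
def corners(x,y,a,z,L,W):
    c=np.array([[L,W],[L,-W],[-L,-W],[-L,W]])/2
    return np.c_[c@np.array([[np.cos(a),np.sin(a)],[-np.sin(a),np.cos(a)]])+[x,y],np.full(4,z)]
t=np.array([[150,118],[384,170],[322,482],[78,432]])/5+[190,150]-.4
s=np.array([[581,303],[365,405],[140,213],[346,115]])/6+[335,180]-.4  # order: +x+y,+x-y,-x-y,-x+y
def go(ns):
    obs={'top':t,'scene':s}
    f=lambda q: np.concatenate([(proj(n,corners(q[0],q[1],q[2],40,150,112))-obs[n]).ravel() for n in ns])
    r=least_squares(f,[595,165,-.22]); print(ns,r.x,np.round(r.fun,1)); return r.x
if __name__=='__main__':
    go(['top']);go(['scene']);q=go(['top','scene'])
    a=q[2]; 
    for nm,P in (('grip',[-36,0,62]),('tongue top',[-36,0,74]),('nose',[-65,0,39]),('hose',[75,0,20])):
        P=np.array(P,float); w=np.r_[q[:2]+R.from_euler('z',a).apply(P)[:2],P[2]]
        print(nm,w,(proj('top',w)-[190,150]+.4)*5,(proj('scene',w)-[335,180]+.4)*6)
E
python3 fit.py
python3 - <<'E'
from h import *
print(R.from_rotvec(sensors.observe()['eef_rot']).as_matrix())
p,d=viewer.camera('top')
m=(d>0);v,u=np.nonzero(m);P=deproj('top',u*1.,v*1.,d[v,u])
k=(abs(P[:,0]-555)<40)&(abs(P[:,1]-172)<35)&(P[:,2]>48); print(np.round(P[k],0))
p,d=viewer.camera('scene')
m=(d>0);v,u=np.nonzero(m);P=deproj('scene',u*1.,v*1.,d[v,u])
k=(abs(P[:,0]-555)<40)&(abs(P[:,1]-172)<35)&(P[:,2]>48); print(np.round(P[k],0))
E
```

```text
['top'] [ 5.91906506e+02  1.69384737e+02 -1.90313777e-01] [-0.1 -0.2  0.5 -0.6 -0.7  0.3  0.3  0.4]
['scene'] [ 5.94889620e+02  1.70102015e+02 -1.93134709e-01] [ 0.5 -0.1  0.1  0.9 -0.8 -0.7  0.2 -0.3]
['top', 'scene'] [ 5.93183098e+02  1.69925054e+02 -1.91173386e-01] [-0.3 -0.7  0.3 -1.2 -0.9 -0.2  0.1 -0.1 -0.1 -0.5 -0.4  0.6 -1.4 -0.9
 -0.4 -0.5]
grip [557.83894766 176.76545083  62.        ] [[208.88782765 370.26256017]] [[300.15989866 165.37818227]]
tongue top [557.83894766 176.76545083  74.        ] [[204.88435652 368.53443515]] [[301.77163053 142.24892268]]
nose [529.36727097 182.27577085  39.        ] [[202.92093365 434.98558813]] [[253.75982755 172.94731076]]
hose [666.81674463 155.67422594  20.        ] [[272.2908251  146.05986109]] [[468.89036998 391.16727113]]
[[ 3.33970388e-05  2.90532542e-01  9.56865111e-01]
 [ 9.37238415e-05  9.56865107e-01 -2.90532543e-01]
 [-9.99999995e-01  9.93840007e-05  4.72663520e-06]]
[[561. 183.  74.]
 [561. 180.  75.]
 [561. 179.  69.]
 [561. 177.  67.]
 [558. 182.  77.]
 [558. 180.  78.]
 [558. 178.  77.]
 [558. 175.  76.]
 [559. 174.  74.]
 [
[... 883 characters left out ...]
562. 176.  69.]
 [562. 181.  65.]
 [562. 184.  64.]
 [557. 171.  66.]
 [559. 173.  66.]
 [559. 177.  63.]
 [561. 179.  63.]
 [563. 180.  64.]
 [561. 186.  59.]
 [549. 177.  54.]
 [555. 174.  60.]
 [560. 171.  64.]
 [561. 175.  62.]
 [560. 179.  59.]
 [563. 180.  61.]
 [564. 183.  59.]
 [557. 168.  60.]
 [556. 173.  57.]
 [560. 172.  61.]
 [563. 173.  61.]
 [564. 174.  61.]
 [565. 177.  60.]
 [564. 183.  56.]
 [555. 170.  55.]
 [555. 175.  52.]
 [560. 173.  56.]
 [559. 178.  53.]
 [559. 182.  51.]
 [561. 182.  52.]
 [553. 173.  49.]
 [557. 172.  52.]
 [559. 174.  53.]
 [560. 176.  52.]
 [563. 176.  53.]
 [562. 182.  50.]
 [559. 170.  51.]
 [559. 174.  49.]
 [564. 180.  48.]
 [561. 172.  48.]]
```

apply_moves:
  series:
    - [[0, 0, 0], [-0.104, 0, 0], 1]
    - [[0, 0, 0], [0, 0, 0], 1]
  squeeze: 60

```text
time_s: 2.7
tool_pos: [181.6, 598.1, 231.3]
eef_rot: [0.149, 1.566, -0.149]
contact_force: [-0.4, 0.0, 0.5]
width: 85.2
```

```bash
cat >> h.py <<'E'
def togo(p,yaw=None,tilt=0):
    """tool-frame shift (mm) and turn to reach TCP p with tool down, tool z at yaw"""
    s=sensors.observe(); M=R.from_rotvec(s['eef_rot'])
    sh=M.inv().apply(np.array(p)-s['tool_pos'])
    print('t',round(s['time_s'],2),'pos',np.round(s['tool_pos'],1),'F',np.round(s['contact_force'],1),'w',round(s['width'],1))
    print('shift mm',np.round(sh,1))
    if yaw is not None:
        c,n=np.cos(yaw),np.sin(yaw); T=np.array([[0,-n,c],[0,c,n],[-1,0,0]])
        T=R.from_euler('z',yaw)*R.from_euler('y',tilt)*R.from_euler('z',-yaw)*R.from_matrix(T)
        print('turn',np.round((M.inv()*T).as_rotvec(),4))
E
python3 -c "
from h import *
togo([558,177.2,130],-.191)"
```

```text
t 2.7 pos [181.6 598.1 231.3] F [-0.4  0.   0.5] w 85.2
shift mm [ 101.3 -342.5  448.9]
turn [ 0.0017  0.     -0.0001]
```

apply_moves:
  series:
    - [[0.008, -0.034, 0.045], [0, 0, 0], 1]
    - [[0.008, -0.034, 0.045], [0, 0, 0], 1]
    - [[0.008, -0.034, 0.045], [0, 0, 0], 1]
    - [[0.008, -0.034, 0.045], [0, 0, 0], 1]
    - [[0.008, -0.034, 0.045], [0, 0, 0], 1]
    - [[0.008, -0.034, 0.045], [0, 0, 0], 1]
    - [[0.008, -0.034, 0.045], [0, 0, 0], 1]
    - [[0.008, -0.034, 0.045], [0, 0, 0], 1]

```text
time_s: 3.7
tool_pos: [488.7, 254.1, 166.4]
eef_rot: [0.163, 1.562, -0.157]
contact_force: [0.5, 1.0, 1.0]
width: 85.4
```

```bash
python3 -c "
from h import *
togo([558,177.2,130],-.191)"
```

```text
t 3.7 pos [488.7 254.1 166.4] F [0.5 1.  1. ] w 85.4
shift mm [ 36.3 -61.5  83.3]
turn [-0.0126  0.0028 -0.0044]
```

apply_moves:
  series:
    - [[0.01, -0.03, 0.041], [-0.0126, 0.003, -0.004], 1]
    - [[0.01, -0.03, 0.041], [0, 0, 0], 1]
    - [[0, 0, 0], [0, 0, 0], 1]

```text
time_s: 4.08
tool_pos: [561.5, 173.3, 145.2]
eef_rot: [0.16, 1.565, -0.159]
contact_force: [-0.1, 1.6, -0.4]
width: 85.4
```

```bash
python3 -c "
from h import *
togo([558,177.2,45],-.191)
p,d=save('top','top1.png'); p,d=save('scene','scene1.png')
cv2.imwrite('pics/s1z.png',cv2.resize(p[100:300,310:470],None,fx=4,fy=4)[:600,:,::-1])"
```

```text
t 4.08 pos [561.5 173.3 145.2] F [-0.1  1.6 -0.4] w 85.4
shift mm [100.2   3.   -4.3]
turn [-0.0119  0.0003 -0.0005]
```

apply_moves:
  series:
    - [[0.02, 0.003, -0.004], [-0.012, 0, 0], 1]
    - [[0.02, 0, 0], [0, 0, 0], 1]
    - [[0, 0, 0], [0, 0, 0], 1]

```text
time_s: 4.55
tool_pos: [554.6, 182.6, 106.6]
eef_rot: [0.148, 1.564, -0.145]
contact_force: [0.2, -0.0, 0.7]
width: 85.5
```

```bash
python3 -c "
from h import *
togo([558,177.2,45],-.191)
p,d=save('top','top2.png');cv2.imwrite('pics/t2z.png',cv2.resize(p[150:270,190:350],None,fx=5,fy=5)[:,:,::-1]); p,d=save('scene','scene2.png')
cv2.imwrite('pics/s2z.png',cv2.resize(p[120:270,310:470],None,fx=4,fy=4)[:600,:,::-1])"
```

```text
t 4.55 pos [554.6 182.6 106.6] F [ 0.2 -0.   0.7] w 85.5
shift mm [61.6 -4.8  4.3]
turn [ 0.0044  0.0015 -0.0017]
```

View pics/s2z.png

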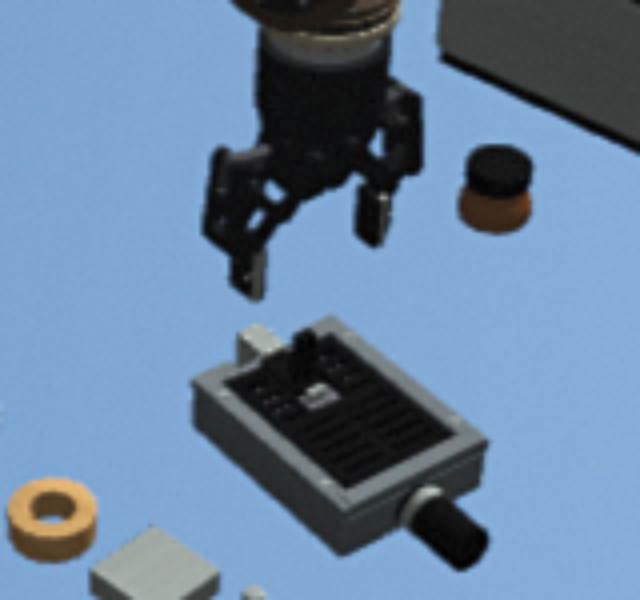

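The open jaws straddle the tongue at about (303,350) in this crop. I'll correct the offset and descend.

apply_moves:
  series:
    - [[0.015, -0.005, 0.004], [0.004, 0.001, -0.002], 0]
    - [[0.015, 0, 0], [0, 0, 0], -0.2]
    - [[0, 0, 0], [0, 0, 0], -0.2]
    - [[0, 0, 0], [0, 0, 0], -0.2]

```text
time_s: 5.15
tool_pos: [559.1, 176.9, 77.1]
eef_rot: [0.15, 1.561, -0.149]
contact_force: [0.0, 0.3, -0.8]
width: 34.0
```

```bash
python3 -c "
from h import *
togo([558,177.2,45],-.191)"
```

```text
t 5.15 pos [559.1 176.9  77.1] F [ 0.   0.3 -0.8] w 34.0
shift mm [32.1  0.1 -1.3]
turn [-0.      0.0042 -0.0011]
```

apply_moves:
  series:
    - [[0.011, 0, -0.001], [0, 0.004, -0.001], -0.2]
    - [[0.011, 0, 0], [0, 0, 0], -0.2]
    - [[0.009, 0, 0], [0, 0, 0], -0.2]
    - [[0, 0, 0], [0, 0, 0], -0.2]
    - [[0, 0, 0], [0, 0, 0], -0.2]

```text
time_s: 5.78
tool_pos: [558.1, 177.1, 43.9]
eef_rot: [0.15, 1.566, -0.15]
contact_force: [-0.2, -0.2, 1.3]
width: 34.2
```

```bash
python3 -c "
from h import *
togo([558,177.2,45],-.191)
p,d=save('scene','scene3.png')
cv2.imwrite('pics/s3z.png',cv2.resize(p[140:260,350:450],None,fx=6,fy=6,interpolation=cv2.INTER_CUBIC)[:600,:,::-1])"
```

```text
t 5.78 pos [558.1 177.1  43.9] F [-0.2 -0.2  1.3] w 34.2
shift mm [-1.1  0.1 -0.1]
turn [-0.0001 -0.0001  0.    ]
```

View pics/s3z.png

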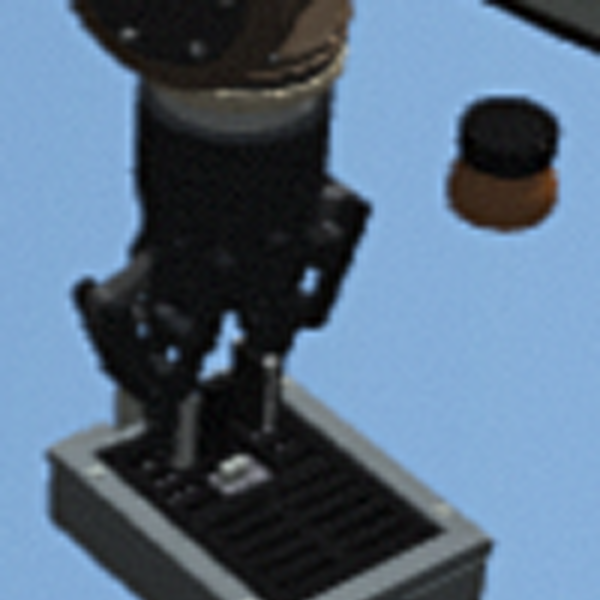

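The jaws sit either side of the tongue at about (230,420) in this crop. Closing now.

apply_moves:
  series:
    - [[-0.001, 0, 0], [0, 0, 0], -0.5]
    - [[0, 0, 0], [0, 0, 0], -1]
    - [[0, 0, 0], [0, 0, 0], -1]
    - [[0, 0, 0], [0, 0, 0], -1]
    - [[0, 0, 0], [0, 0, 0], -1]
  squeeze: 60

```text
time_s: 6.45
tool_pos: [558.3, 177.1, 45.7]
eef_rot: [0.15, 1.565, -0.15]
contact_force: [0.6, 0.5, -0.9]
width: 12.9
```

```bash
cat >> h.py <<'E'
Y=-.191
def st(ref=None):
    s=sensors.observe(); B=R.from_euler('z',Y).inv()
    print('t',round(s['time_s'],2),'pos',np.round(s['tool_pos'],2),'Fbox',np.round(B.apply(s['contact_force']),2),'Mbox',np.round(B.apply(s['torque']),2),'w',round(s['width'],1))
    if ref is not None: print('d box',np.round(B.apply(s['tool_pos']-np.array(ref)),2))
    M=R.from_rotvec(s['eef_rot']).as_matrix(); print('tilt(deg) x-axis',np.round(M[:,0],4),'yaw',round(np.arctan2(M[1,2],M[0,2]),4))
E
python3 -c "
from h import *
st()"
```

```text
t 6.45 pos [558.28 177.15  45.68] Fbox [ 0.44  0.64 -0.91] Mbox [0.04 0.03 0.01] w 12.9
tilt(deg) x-axis [ 9.e-04  2.e-04 -1.e+00] yaw -0.1909
```

apply_moves:
  series:
    - [[0, 0, 0.001], [0, 0, 0], -1]
    - [[0, 0, 0.001], [0, 0, 0], -1]
    - [[0, 0, 0], [0, 0, 0], -1]

```text
time_s: 6.82
tool_pos: [559.7, 176.9, 45.7]
eef_rot: [0.15, 1.566, -0.15]
contact_force: [-2.4, 0.5, 0.7]
width: 12.6
```

```bash
python3 -c "
from h import *
st([558.28,177.15,45.68])"
```

```text
t 6.83 pos [559.74 176.86  45.69] Fbox [-2.42  0.06  0.69] Mbox [0.06 0.39 0.  ] w 12.6
d box [ 1.49 -0.01  0.01]
tilt(deg) x-axis [-5.e-04  2.e-04 -1.e+00] yaw -0.1909
```

apply_moves:
  series:
    - [[0, 0, 0.001], [0, 0, 0], -1]
    - [[0, 0, 0], [0, 0, 0], -1]

```text
time_s: 7.08
tool_pos: [560.6, 176.7, 45.7]
eef_rot: [0.15, 1.567, -0.15]
contact_force: [-2.3, -0.3, 1.1]
width: 12.7
```

apply_moves:
  series:
    - [[0, 0, 0.001], [0, 0, 0], -1]
    - [[0, 0, 0], [0, 0, 0], -1]

```text
time_s: 7.32
tool_pos: [561.5, 176.5, 45.7]
eef_rot: [0.15, 1.567, -0.15]
contact_force: [-1.8, 1.5, 0.6]
width: 12.5
```

```bash
python3 -c "
from h import *
st([558.28,177.15,45.68])"
```

```text
t 7.33 pos [561.51 176.51  45.68] Fbox [-2.09  1.08  0.62] Mbox [0.13 0.38 0.03] w 12.5
d box [ 3.29 -0.02  0.  ]
tilt(deg) x-axis [-1.2e-03  1.0e-04 -1.0e+00] yaw -0.191
```

apply_moves:
  series:
    - [[0, 0, 0.001], [0, 0, 0], -1]
    - [[0, 0, 0], [0, 0, 0], -1]

```text
time_s: 7.58
tool_pos: [561.7, 176.5, 45.7]
eef_rot: [0.15, 1.569, -0.15]
contact_force: [-3.0, 1.5, 1.2]
width: 12.5
```

apply_moves:
  series:
    - [[0, 0, 0.001], [0, 0, 0], -1]
    - [[0, 0, 0], [0, 0, 0], -1]

```text
time_s: 7.82
tool_pos: [561.7, 176.5, 45.7]
eef_rot: [0.15, 1.571, -0.15]
contact_force: [-2.5, 0.9, 1.1]
width: 13.2
```

```bash
python3 -c "
from h import *
st([558.28,177.15,45.68])"
```

```text
t 7.83 pos [561.72 176.5   45.73] Fbox [-2.65  0.36  1.1 ] Mbox [ 0.13  0.34 -0.03] w 13.2
d box [3.5  0.01 0.05]
tilt(deg) x-axis [-5.2e-03  1.0e-04 -1.0e+00] yaw -0.1908
```

apply_moves:
  series:
    - [[0, 0, 0.001], [0, 0.003, 0], -1]

```text
time_s: 7.95
tool_pos: [561.8, 176.4, 45.7]
eef_rot: [0.15, 1.576, -0.15]
contact_force: [-10.7, 3.4, 6.2]
width: 12.5
```

```bash
python3 -c "
from h import *
st([558.28,177.15,45.68])"
```

```text
t 7.95 pos [561.83 176.43  45.69] Fbox [-11.1    1.28   6.24] Mbox [ 0.34  1.61 -0.03] w 12.5
d box [ 3.63 -0.03  0.01]
tilt(deg) x-axis [-1.030e-02  6.000e-04 -9.999e-01] yaw -0.1908
```

The force rose to 11 N while the tab stayed at about 3.5 mm, where the spring alone would give about 3 N. So the stop is met. Now I'll raise the tab end while keeping it pressed.

apply_moves:
  series:
    - [[-0.0015, 0, 0.001], [0, 0.004, 0], -1]

```text
time_s: 8.07
tool_pos: [561.9, 176.4, 46.9]
eef_rot: [0.15, 1.582, -0.15]
contact_force: [-6.5, 2.5, -1.4]
width: 12.4
```

```bash
python3 -c "
from h import *
st([558.28,177.15,45.68])"
```

```text
t 8.07 pos [561.95 176.35  46.88] Fbox [-6.87  1.21 -1.44] Mbox [0.31 0.99 0.03] w 12.4
d box [ 3.75 -0.09  1.2 ]
tilt(deg) x-axis [-0.0165  0.0013 -0.9999] yaw -0.1908
```

apply_moves:
  series:
    - [[-0.002, 0, 0.0012], [0, 0.015, 0], -1]

```text
time_s: 8.2
tool_pos: [562.2, 176.3, 48.5]
eef_rot: [0.151, 1.6, -0.15]
contact_force: [-6.8, 3.7, -0.0]
width: 12.6
```

```bash
python3 -c "
from h import *
st([558.28,177.15,45.68])"
```

```text
t 8.2 pos [562.17 176.29  48.51] Fbox [-7.33  2.34 -0.01] Mbox [ 0.32  1.11 -0.04] w 12.6
d box [ 3.98 -0.11  2.83]
tilt(deg) x-axis [-0.0339  0.0041 -0.9994] yaw -0.1907
```

apply_moves:
  series:
    - [[-0.0023, 0, 0.0012], [0, 0.015, 0], -1]

```text
time_s: 8.32
tool_pos: [562.5, 176.2, 50.4]
eef_rot: [0.152, 1.618, -0.149]
contact_force: [-5.9, 2.5, -0.3]
width: 12.3
```

```bash
python3 -c "
from h import *
st([558.28,177.15,45.68])"
```

```text
t 8.32 pos [562.45 176.18  50.4 ] Fbox [-6.31  1.38 -0.32] Mbox [0.36 1.04 0.02] w 12.3
d box [ 4.28 -0.16  4.72]
tilt(deg) x-axis [-0.0517  0.0069 -0.9986] yaw -0.1906
```

apply_moves:
  series:
    - [[-0.0023, 0, 0.001], [0, 0.015, 0], -1]
    - [[-0.0023, 0, 0.001], [0, 0.015, 0], -1]

```text
time_s: 8.57
tool_pos: [563.8, 176.0, 54.3]
eef_rot: [0.155, 1.651, -0.148]
contact_force: [-2.7, 1.8, -1.3]
width: 12.8
```

```bash
python3 -c "
from h import *
st([558.28,177.15,45.68])"
```

```text
t 8.57 pos [563.77 175.96  54.32] Fbox [-3.03  1.26 -1.34] Mbox [ 0.24  0.57 -0.04] w 12.8
d box [ 5.62 -0.12  8.64]
tilt(deg) x-axis [-0.0849  0.0128 -0.9963] yaw -0.1907
```

apply_moves:
  series:
    - [[-0.0028, 0, 0.0004], [0, 0.027, 0], -1]
    - [[-0.0028, 0, 0.0004], [0, 0.027, 0], -1]

```text
time_s: 8.82
tool_pos: [565.0, 175.8, 59.7]
eef_rot: [0.16, 1.708, -0.144]
contact_force: [-2.8, 1.3, -0.1]
width: 12.8
```

```bash
python3 -c "
from h import *
st([558.28,177.15,45.68])"
```

```text
t 8.82 pos [564.99 175.81  59.66] Fbox [-3.04  0.76 -0.08] Mbox [ 0.26  0.54 -0.02] w 12.8
d box [ 6.85 -0.05 13.98]
tilt(deg) x-axis [-0.1402  0.0235 -0.9898] yaw -0.1909
```

apply_moves:
  series:
    - [[-0.0028, 0, 0.0004], [0, 0.028, 0], -1]
    - [[-0.0028, 0, 0.0004], [0, 0.028, 0], -1]
    - [[0, 0, 0], [0, 0, 0], -1]

```text
time_s: 9.2
tool_pos: [567.1, 175.4, 64.9]
eef_rot: [0.167, 1.766, -0.141]
contact_force: [-2.8, 2.3, 0.5]
width: 12.5
```

```bash
python3 -c "
from h import *
st([558.28,177.15,45.68])
p,d=save('scene','scene4.png')
cv2.imwrite('pics/s4z.png',cv2.resize(p[140:260,350:450],None,fx=6,fy=6,interpolation=cv2.INTER_CUBIC)[120:720,:,::-1])"
```

```text
t 9.2 pos [567.08 175.4   64.86] Fbox [-3.15  1.75  0.53] Mbox [0.25 0.47 0.01] w 12.5
d box [ 8.97 -0.05 19.18]
tilt(deg) x-axis [-0.1968  0.0348 -0.9798] yaw -0.1915
```

View pics/s4z.png

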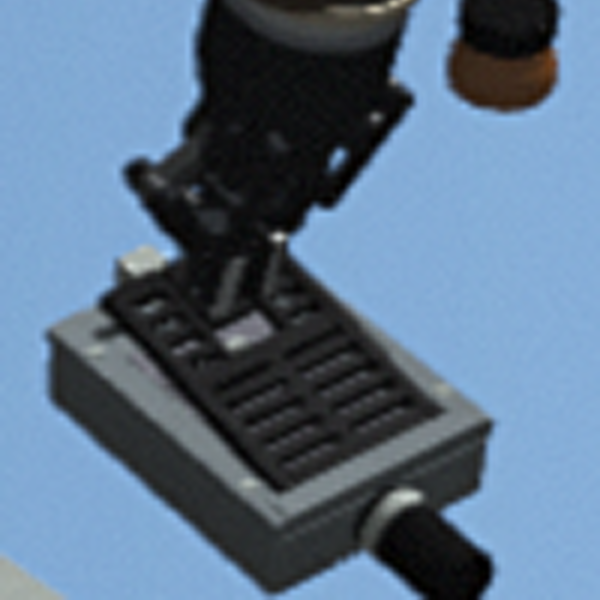

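The tab end is clear of the catch, with the grille tilted about 0.20 rad and the lip still under the ledge near (350,450). Now I'll draw it towards -x.

apply_moves:
  series:
    - [[0.0004, 0, -0.002], [0, 0, 0], -1]
    - [[0.0004, 0, -0.002], [0, 0, 0], -1]
    - [[0.0004, 0, -0.002], [0, 0, 0], -1]

```text
time_s: 9.62
tool_pos: [561.2, 176.5, 64.9]
eef_rot: [0.166, 1.763, -0.141]
contact_force: [0.8, 0.7, -0.7]
width: 12.3
```

```bash
python3 -c "
from h import *
st([567.08,175.4,64.86])"
```

```text
t 9.62 pos [561.21 176.53  64.92] Fbox [ 0.69  0.87 -0.66] Mbox [ 0.   -0.29 -0.04] w 12.3
d box [-5.98 -0.    0.06]
tilt(deg) x-axis [-0.1935  0.0343 -0.9805] yaw -0.1912
```

apply_moves:
  series:
    - [[0.0004, 0, -0.002], [0, 0.002, 0], -1]
    - [[0.0004, 0, -0.002], [0, 0, 0], -1]
    - [[0.0004, 0, -0.002], [0, 0, 0], -1]

```text
time_s: 10.0
tool_pos: [555.4, 177.5, 65.0]
eef_rot: [0.166, 1.763, -0.141]
contact_force: [1.5, -0.1, -0.8]
width: 12.6
```

```bash
python3 -c "
from h import *
st([567.08,175.4,64.86])"
```

```text
t 10.0 pos [555.42 177.55  65.05] Fbox [ 1.5   0.2  -0.83] Mbox [ 0.05 -0.3  -0.04] w 12.6
d box [-11.86  -0.1    0.19]
tilt(deg) x-axis [-0.1938  0.0345 -0.9804] yaw -0.1912
```

apply_moves:
  series:
    - [[0.0004, 0, -0.002], [0, 0, 0], -1]
    - [[0.0004, 0, -0.002], [0, 0, 0], -1]
    - [[0.0004, 0, -0.002], [0, 0, 0], -1]
    - [[0, 0, 0], [0, 0, 0], -1]

```text
time_s: 10.5
tool_pos: [548.8, 178.8, 65.0]
eef_rot: [0.166, 1.763, -0.141]
contact_force: [-0.5, 0.7, -0.2]
width: 12.4
```

```bash
python3 -c "
from h import *
st([567.08,175.4,64.86])
p,d=save('scene','scene5.png')
cv2.imwrite('pics/s5z.png',cv2.resize(p[140:260,350:450],None,fx=6,fy=6,interpolation=cv2.INTER_CUBIC)[120:720,:,::-1])"
```

```text
t 10.5 pos [548.78 178.81  65.03] Fbox [-0.63  0.59 -0.18] Mbox [-0.05 -0.08  0.02] w 12.4
d box [-18.62  -0.13   0.17]
tilt(deg) x-axis [-0.194   0.0344 -0.9804] yaw -0.1911
```

View pics/s5z.png

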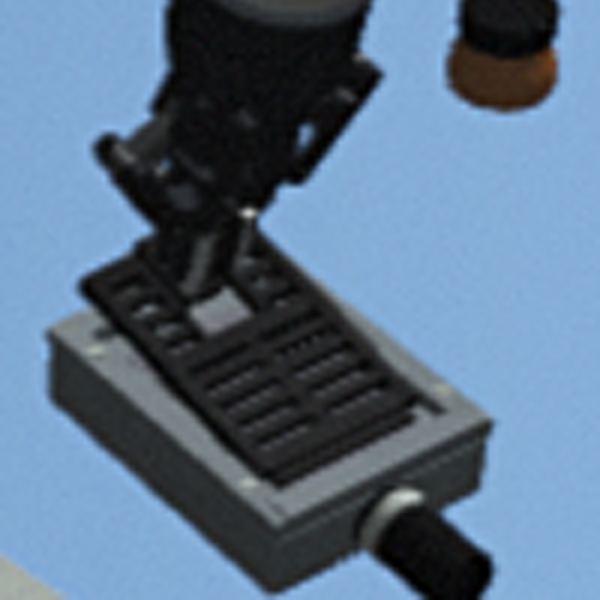

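The lip edge is now visible, clear of the ledge at about (350,450). Lifting straight up, gently at first.

apply_moves:
  series:
    - [[-0.003, 0, -0.0006], [0, 0, 0], -1]
    - [[-0.005, 0, -0.001], [0, 0, 0], -1]
    - [[-0.005, 0, -0.001], [0, 0, 0], -1]

```text
time_s: 10.92
tool_pos: [548.6, 178.8, 78.7]
eef_rot: [0.166, 1.765, -0.141]
contact_force: [-0.4, -0.7, -1.5]
width: 12.6
```

```bash
python3 -c "
from h import *
st([567.08,175.4,64.86])"
```

```text
t 10.93 pos [548.55 178.78  78.68] Fbox [-0.26 -0.74 -1.49] Mbox [ 0.03 -0.07  0.  ] w 12.6
d box [-18.83  -0.2   13.82]
tilt(deg) x-axis [-0.1953  0.0343 -0.9801] yaw -0.1912
```

Free, with only the weight on the wrist. Lifting on.

apply_moves:
  series:
    - [[-0.015, 0, -0.003], [0, 0, 0], -1]
    - [[-0.02, 0, -0.004], [0, 0, 0], -1]
    - [[-0.02, 0, -0.004], [0, 0, 0], -1]
    - [[-0.02, 0, -0.004], [0, -0.03, 0], -1]
    - [[-0.02, 0, -0.004], [0, -0.06, 0], -1]
    - [[-0.01, 0, 0], [0, -0.06, 0], -1]
    - [[0, 0, 0], [0, -0.03, 0], -1]
    - [[0, 0, 0], [0, 0, 0], -1]

```text
time_s: 11.92
tool_pos: [549.1, 179.1, 195.7]
eef_rot: [0.149, 1.572, -0.151]
contact_force: [0.5, -0.7, -1.2]
width: 12.4
```

```bash
python3 -c "
from h import *
st()
for n in('scene','top'): p,d=save(n,n+'6.png')
cv2.imwrite('pics/s6z.png',cv2.resize(viewer.camera('scene')[0][60:260,320:520],None,fx=3,fy=3,interpolation=cv2.INTER_CUBIC)[:,:,::-1])
togo([512,-238,180],-.06)
r=viewer.silhouettes('top','mat')[0]; print(r['confidence'])
c=np.argwhere(np.array(r['region']))[:,::-1].astype(np.float32); b=cv2.boxPoints(cv2.minAreaRect(c)); w=np.array([ray('top',u,v,3) for u,v in b]); print(w.mean(0),w)
r=viewer.silhouettes('scene','mat')[0]; print(r['confidence'])
c=cv2.findContours(np.array(r['region']).astype(np.uint8),0,2)[0]; c=max(c,key=cv2.contourArea); h=cv2.approxPolyDP(cv2.convexHull(c),6,True)[:,0]; w=np.array([ray('scene',u,v,3) for u,v in h]); print(w.mean(0),w)
"
```

```text
t 11.93 pos [549.07 179.07 195.72] Fbox [ 0.64 -0.61 -1.24] Mbox [-0.03  0.11  0.02] w 12.4
tilt(deg) x-axis [-6.6e-03 -4.0e-04 -1.0e+00] yaw -0.1907
t 12.07 pos [549.5 178.9 195.1] F [ 0.3  1.2 -1.3] w 12.5
shift mm [  15.6 -416.4   42.5]
turn [-0.1312 -0.0077  0.0014]
0.95
[ 547.90568698 -240.22662064    3.        ] [[ 443.2994499  -147.5594065     3.        ]
 [ 663.00126827 -162.80433711    3.        ]
 [ 652.79108671 -333.77057229    3.        ]
 [ 432.53094306 -316.77216664    3.        ]]
0.65
[ 551.11175293 -238.70707466    3.        ] [[ 453.60661024 -150.10923325    3.        ]
 [ 661.86953383 -166.91242825    3.        ]
 [ 648.96627124 -327.52315098    3.        ]
 [ 440.0045964  -310.28348615    3.        ]]
```

View pics/s6z.png

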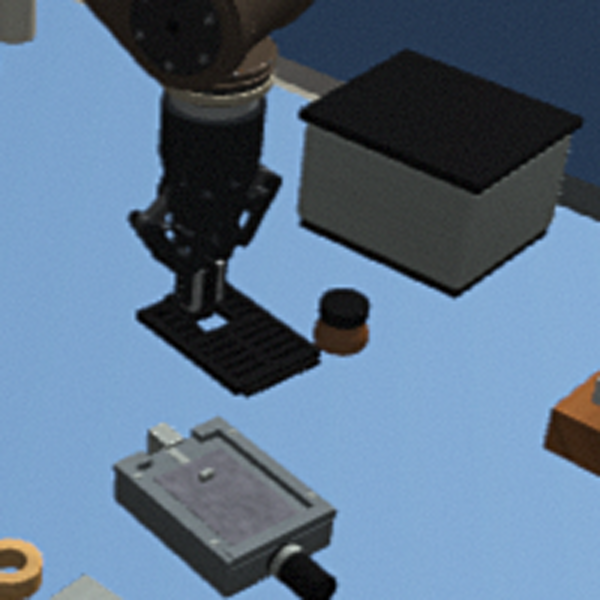

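The grille hangs free and level in the gripper at about (230,340), and the intake is empty. Next I'll turn to the mat's yaw and carry it over.

apply_moves:
  series:
    - [[0, 0, 0], [-0.058, -0.008, 0], -1]
    - [[0, 0, 0], [-0.058, 0, 0], -1]
    - [[0, 0, 0], [0, 0, 0], -1]

```text
time_s: 12.55
tool_pos: [549.9, 178.5, 193.5]
eef_rot: [0.056, 1.573, -0.059]
contact_force: [0.4, 0.2, -1.8]
width: 12.7
```

```bash
python3 -c "
from h import *
togo([513.1,-236.8,150],-.074)"
```

```text
t 12.55 pos [549.9 178.5 193.5] F [ 0.4  0.2 -1.8] w 12.7
shift mm [  44.5 -416.8   -6.2]
turn [ 0.0008 -0.0027  0.0024]
```

apply_moves:
  series:
    - [[0, -0.015, 0], [0, 0, 0], -1]
    - [[0, -0.03, 0], [0, 0, 0], -1]
    - [[0, -0.035, 0], [0, 0, 0], -1]
    - [[0, -0.035, 0], [0, 0, 0], -1]
    - [[0, -0.035, 0], [0, 0, 0], -1]
    - [[0, -0.035, 0], [0, 0, 0], -1]
    - [[0, -0.035, 0], [0, 0, 0], -1]
    - [[0, -0.035, 0], [0, 0, 0], -1]

```text
time_s: 13.55
tool_pos: [527.8, -87.6, 193.4]
eef_rot: [0.061, 1.575, -0.065]
contact_force: [-0.0, 0.7, -2.4]
width: 12.6
```

```bash
python3 -c "
from h import *
togo([513.1,-236.8,150],-.074)"
```

```text
t 13.55 pos [527.8 -87.6 193.4] F [-0.   0.7 -2.4] w 12.6
shift mm [  43.9 -149.7   -2.5]
turn [-0.0062 -0.0046  0.0032]
```

apply_moves:
  series:
    - [[0.003, -0.035, 0], [0, -0.005, 0.003], -1]
    - [[0.006, -0.03, 0], [0, 0, 0], -1]
    - [[0.008, -0.025, 0], [0, 0, 0], -1]
    - [[0.006, -0.015, 0], [0, 0, 0], -1]
    - [[0, -0.006, 0], [0, 0, 0], -1]
    - [[0, 0, 0], [0, 0, 0], -1]
    - [[0, 0, 0], [0, 0, 0], -1]

```text
time_s: 14.42
tool_pos: [515.6, -206.5, 170.1]
eef_rot: [0.07, 1.569, -0.07]
contact_force: [-0.4, -0.9, -1.6]
width: 12.4
```

```bash
python3 -c "
from h import *
togo([513.1,-236.8,100],-.074)"
```

```text
t 14.43 pos [ 515.6 -206.5  170.1] F [-0.4 -0.9 -1.6] w 12.4
shift mm [ 70.2 -30.4   0.2]
turn [-0.0154  0.0003  0.0003]
```

apply_moves:
  series:
    - [[0.012, -0.01, 0], [-0.015, 0, 0], -1]
    - [[0.02, -0.012, 0], [0, 0, 0], -1]
    - [[0.02, -0.006, 0], [0, 0, 0], -1]
    - [[0.01, 0, 0], [0, 0, 0], -1]
    - [[0, 0, 0], [0, 0, 0], -1]
    - [[0, 0, 0], [0, 0, 0], -1]

```text
time_s: 15.18
tool_pos: [513.9, -234.5, 105.3]
eef_rot: [0.053, 1.569, -0.054]
contact_force: [0.3, 0.4, -1.2]
width: 12.8
```

```bash
python3 -c "
from h import *
togo([513.1,-236.8,80],-.074)
res={}
for n in('top','scene'):
    p,d=save(n,n+'7.png')
    r=viewer.silhouettes(n,'grille')
    print(n,[x['confidence'] for x in r])
    if not r: continue
    m=cv2.erode(np.array(r[0]['region']).astype(np.uint8),np.ones((3,3)))>0
    v,u=np.nonzero(m&(d>0)); P=deproj(n,u*1.,v*1.,d[v,u]); z=np.median(P[:,2]); 
    for _ in range(4):
        k=abs(P[:,2]-z)<8; A=np.c_[P[k,:2]-P[k,:2].mean(0),np.ones(k.sum())]; 
        c=np.linalg.lstsq(A,P[k,2],rcond=None)[0]; z=c[2]+(P[:,:2]-P[k,:2].mean(0))@c[:2]
    print('plane slope',c,k.sum(),'mean',P[k].mean(0), cv2.minAreaRect(P[k][:,:2].astype(np.float32)))
cv2.imwrite('pics/s7z.png',cv2.resize(p[180:380,170:370],None,fx=3,fy=3,interpolation=cv2.INTER_CUBIC)[:,:,::-1])
"
```

```text
t 15.18 pos [ 513.9 -234.5  105.3] F [ 0.3  0.4 -1.2] w 12.8
shift mm [25.3 -2.3 -0.7]
turn [0.0062 0.0011 0.0008]
top [0.64]
plane slope [-1.03214452e-02  3.10387347e-02  9.90041751e+01] 335 mean [ 581.68915052 -219.53801187   99.00417514] ((563.1447143554688, -208.30075073242188), (53.360836029052734, 133.5469512939453), 61.14494705200195)
scene [0.67]
plane slope [-2.90364958e-03 -1.02010605e-02  9.76035914e+01] 1356 mean [ 565.22842071 -240.11420081   97.60359143] ((554.6884765625, -238.6532440185547), (83.60891723632812, 122.18698120117188), 84.33257293701172)
```

View pics/s7z.png

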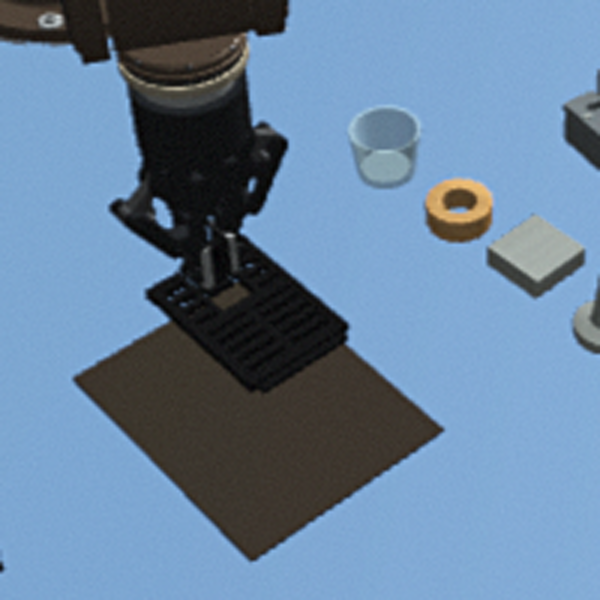

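View pics/top7.png

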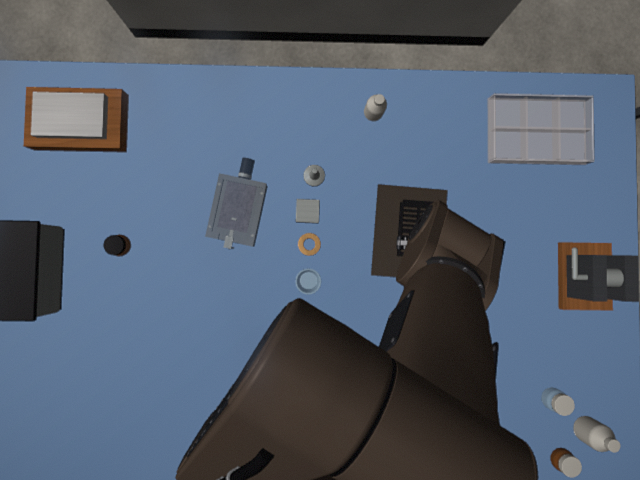

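The scene shows the grille level above the mat, from about (150,290) to (345,325) in the crop. The plane fit agrees to within 0.01 rad. Lowering.

apply_moves:
  series:
    - [[0.014, -0.002, -0.0007], [0.006, 0.001, 0], -1]
    - [[0.02, 0, 0], [0, 0, 0], -1]
    - [[0.018, 0, 0], [0, 0, 0], -1]
    - [[0.01, 0, 0], [0, 0, 0], -1]
    - [[0.004, 0, 0], [0, 0, 0], -1]
    - [[0, 0, 0], [0, 0, 0], -1]
    - [[0, 0, 0], [0, 0, 0], -1]

```text
time_s: 16.25
tool_pos: [513.3, -237.1, 36.4]
eef_rot: [0.057, 1.568, -0.06]
contact_force: [0.3, -0.3, -1.9]
width: 12.8
```

```bash
python3 -c "
from h import *
togo([513.1,-236.8,17],-.074)"
```

```text
t 16.25 pos [ 513.3 -237.1   36.4] F [ 0.3 -0.3 -1.9] w 12.8
shift mm [19.4  0.3 -0.3]
turn [-0.001   0.002   0.0018]
```

apply_moves:
  series:
    - [[0.005, 0, 0], [0, 0.002, 0.002], -1]
    - [[0.005, 0, 0], [0, 0, 0], -1]
    - [[0.003, 0, 0], [0, 0, 0], -1]
    - [[0.002, 0, 0], [0, 0, 0], -1]
    - [[0, 0, 0], [0, 0, 0], -1]
    - [[0, 0, 0], [0, 0, 0], -1]

```text
time_s: 17.0
tool_pos: [513.7, -237.3, 21.1]
eef_rot: [0.059, 1.569, -0.059]
contact_force: [0.6, 0.5, -2.1]
width: 12.7
```

```bash
python3 -c "
from h import *
Y=-.074
st()
togo([513.1,-236.8,17],-.074)
p,d=save('scene','scene8.png')
cv2.imwrite('pics/s8z.png',cv2.resize(p[220:370,180:330],None,fx=4,fy=4,interpolation=cv2.INTER_CUBIC)[:,:,::-1])"
```

```text
t 17.0 pos [ 513.72 -237.31   21.08] Fbox [ 0.46  0.56 -2.08] Mbox [-0.03  0.03 -0.01] w 12.7
tilt(deg) x-axis [ 1.1e-03 -5.0e-04 -1.0e+00] yaw -0.075
t 17.0 pos [ 513.7 -237.3   21.1] F [ 0.6  0.5 -2.1] w 12.7
shift mm [ 4.1  0.5 -0.7]
turn [-0.001   0.0012  0.0004]
```

View pics/s8z.png

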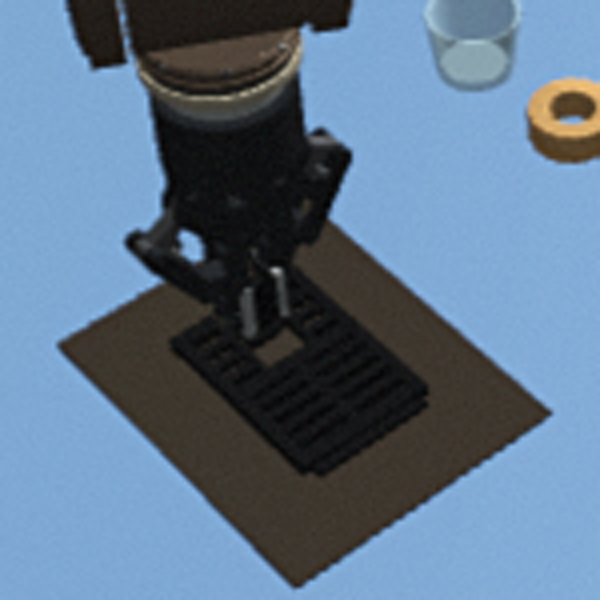

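The grille is centred over the mat, from about (175,345) to (430,400) in the crop. Now the last few millimetres.

apply_moves:
  series:
    - [[0.001, 0, 0], [0, 0, 0], -1]
    - [[0.001, 0, 0], [0, 0, 0], -1]

```text
time_s: 17.3
tool_pos: [513.8, -237.3, 19.2]
eef_rot: [0.058, 1.569, -0.059]
contact_force: [-0.6, 0.8, -1.1]
width: 12.4
```

apply_moves:
  series:
    - [[0.001, 0, 0], [0, 0, 0], -1]

```text
time_s: 17.42
tool_pos: [513.8, -237.3, 18.1]
eef_rot: [0.058, 1.569, -0.059]
contact_force: [-0.0, -0.4, -1.4]
width: 12.9
```

apply_moves:
  series:
    - [[0.0007, 0, 0], [0, 0, 0], -1]

```text
time_s: 17.55
tool_pos: [513.8, -237.4, 17.4]
eef_rot: [0.058, 1.569, -0.059]
contact_force: [-0.6, 0.1, -1.1]
width: 12.7
```

apply_moves:
  series:
    - [[0.0007, 0, 0], [0, 0, 0], -1]

```text
time_s: 17.68
tool_pos: [513.8, -237.4, 16.6]
eef_rot: [0.058, 1.569, -0.059]
contact_force: [-2.0, 0.6, 2.2]
width: 12.3
```

apply_moves:
  series:
    - [[0.0007, 0, 0], [0, 0, 0], -1]

```text
time_s: 17.8
tool_pos: [513.9, -237.4, 16.4]
eef_rot: [0.058, 1.568, -0.06]
contact_force: [-0.9, 1.0, 11.1]
width: 12.9
```

```bash
python3 -c "
from h import *
st()"
```

```text
t 17.8 pos [ 513.95 -237.44   16.41] Fbox [-1.04  0.82 11.1 ] Mbox [ 0.3   0.27 -0.05] w 12.9
tilt(deg) x-axis [ 2.e-03 -9.e-04 -1.e+00] yaw -0.075
```

It's seated. I'll relax the push, then open partly.

apply_moves:
  series:
    - [[-0.0003, 0, 0], [0, 0, 0], -1]
    - [[0, 0, 0], [0, 0, 0], -0.6]
    - [[0, 0, 0], [0, 0, 0], -0.3]
    - [[0, 0, 0], [0, 0, 0], -0.2]
    - [[0, 0, 0], [0, 0, 0], -0.2]

```text
time_s: 18.42
tool_pos: [514.3, -237.6, 17.0]
eef_rot: [0.058, 1.567, -0.06]
contact_force: [-0.7, -0.5, -0.1]
width: 34.0
```

```bash
python3 -c "
from h import *
st()"
```

```text
t 18.43 pos [ 514.29 -237.63   16.99] Fbox [-0.62 -0.6  -0.08] Mbox [0.04 0.09 0.01] w 34.0
tilt(deg) x-axis [ 0.0029 -0.0015 -1.    ] yaw -0.0751
```

apply_moves:
  series:
    - [[-0.005, 0, 0], [0, 0, 0], -0.2]
    - [[-0.01, 0, 0], [0, 0, 0], -0.2]
    - [[-0.015, 0, 0], [0, 0, 0], -0.2]
    - [[-0.02, 0, 0], [0, 0, 0], -0.2]
    - [[-0.03, 0, 0], [0, 0, 0], 0]
    - [[-0.03, 0, 0], [0, 0, 0], 0]
    - [[-0.03, 0, 0], [0, 0, 0], 0]
    - [[-0.03, 0, 0], [0, 0, 0], 0]

```text
time_s: 19.42
tool_pos: [513.0, -236.9, 197.1]
eef_rot: [0.058, 1.567, -0.06]
contact_force: [-0.7, 0.7, -0.8]
width: 42.9
```

apply_moves:
  series:
    - [[0, 0.04, 0], [0, 0, 0], 0]
    - [[0, 0.05, 0], [0, 0, 0], 0]
    - [[0, 0.05, 0], [0, 0, 0], 0]
    - [[0, 0.05, 0], [0, 0, 0], 0]
    - [[0, 0.05, 0], [0, 0, 0], 0]
    - [[0, 0.03, 0], [0, 0, 0], 0]
    - [[0, 0, 0], [0, 0, 0], 0]
    - [[0, 0, 0], [0, 0, 0], 0]

```text
time_s: 20.42
tool_pos: [533.9, 39.3, 208.0]
eef_rot: [0.055, 1.553, -0.064]
contact_force: [0.9, -0.4, -0.0]
width: 42.8
```

```bash
python3 - <<'E'
from h import *
for n in('top','scene'):
    p,d=save(n,n+'9.png'); r=viewer.silhouettes(n,'grille'); print(n,[x['confidence'] for x in r])
    m=np.array(r[0]['region']); c=np.argwhere(m)[:,::-1].astype(np.float32)
    v,u=np.nonzero(m&(d>0)); P=deproj(n,u*1.,v*1.,d[v,u]); k=(P[:,2]>5)&(P[:,2]<17)
    A=np.c_[P[k,:2]-P[k,:2].mean(0),np.ones(k.sum())]; print('slope/z',np.linalg.lstsq(A,P[k,2],rcond=None)[0])
    print(cv2.minAreaRect(P[k][:,:2].astype(np.float32)))
    for q in ('jar','tape','block','mandrel','pot','handpiece'):
        r=viewer.landmark_of(n,q)
        if r: a=r[0]['at']; print(q,round(r[0]['confidence'],2),np.round(ray(n,a[1],a[0],0),0))
    if n=='top': cv2.imwrite('pics/t9z.png',cv2.resize(p[160:300,340:480],None,fx=4,fy=4,interpolation=cv2.INTER_CUBIC)[:,:,::-1])
st()
E
```

```text
top [0.75]
slope/z [-2.63314072e-03  2.05986942e-03  1.05404013e+01]
((548.3869018554688, -240.68252563476562), (87.1947250366211, 131.14480590820312), 85.14982604980469)
block 0.35 [595.   8.   0.]
mandrel 0.73 [679.  -8.   0.]
pot 0.83 [510. 444.   0.]
handpiece 0.69 [595.   3.   0.]
scene [0.93]
slope/z [-4.78327264e-03  1.51806833e-03  9.28151203e+00]
((550.404052734375, -239.18856811523438), (88.01541137695312, 137.12335205078125), 86.89169311523438)
jar 0.59 [442. -11.   0.]
tape 0.56 [525.   2.   0.]
block 0.64 [ 628. -251.   -0.]
mandrel 0.8 [683. -10.   0.]
pot 0.75 [515. 445.   0.]
handpiece 0.71 [ 487. -441.    0.]
t 21.23 pos [533.98  39.66 207.25] Fbox [-0.42  0.59 -0.83] Mbox [-0.04  0.04 -0.  ] w 42.8
tilt(deg) x-axis [ 0.0165 -0.006  -0.9998] yaw -0.0766
```

View pics/t9z.png

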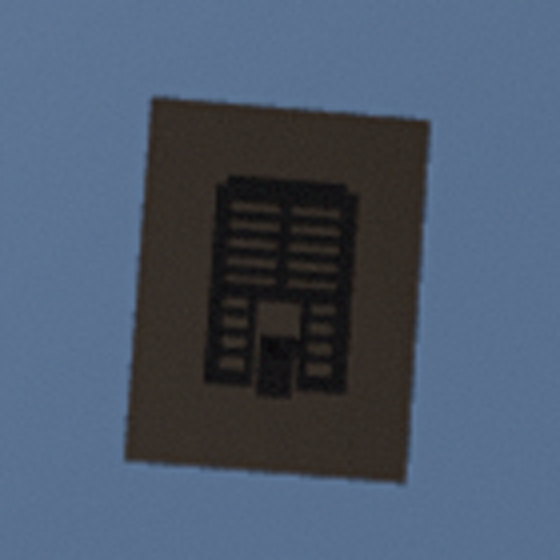

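View pics/scene9.png

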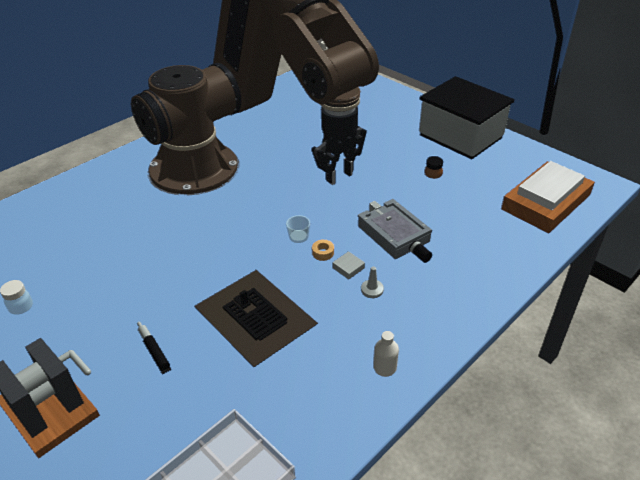

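The grille lies flat, right side up, at (280,290) in the top crop, with even margins on the mat. In the scene the bystanders are at the same pixels as at the start. Handing in.

```bash
python3 -c "
from h import *
a=cv2.imread('pics/scene0.png').astype(int);b=cv2.imread('pics/scene9.png').astype(int)
m=abs(a-b).max(2)>40
for nm,(x0,x1,y0,y1) in dict(jar=(284,312,214,244),tape=(308,336,238,262),block=(330,367,250,280),mandrel=(360,386,262,298),pot=(423,446,155,180),hand=(134,174,320,376)).items(): print(nm,m[y0:y1,x0:x1].sum())
print(order.finish_job())"
```

```text
jar 0
tape 0
block 0
mandrel 0
pot 0
hand 0
the job is handed in; nothing more can be done
None
```

The grille is off the intake box, lying flat and right side up in the middle of the leather mat. I let go of it and handed the job in at about 21 s.

**Removal:**
- I gripped the tongue at 60 N and pressed it inward about 3.5 mm, where it stopped moving. The push rose to 11 N against roughly 3 N from the spring, so the stop was met.
- I kept it pressed while tilting the tab end up by 0.20 rad. No upward load from the catch showed.
- I then drew the grille about 13 mm towards -x and lifted it out. Forces stayed under 2 N during the draw.

**Placing:** The grille touched the mat with a brief 11 N push. I relaxed that to about 0 N before opening the fingers and backing away.

**Last checks:**
- **Position:** the grille's outline centre measures (548, -241) mm from the top camera and (550, -239) mm from the scene camera. The mat's centre measured (548, -240) and (551, -239) mm.
- **Flatness:** the fitted slope is under 0.005 rad, and the plate's top is at about 9 to 11 mm (11 mm expected).
- **Bystanders:** none of the six moved in a before-and-after picture comparison.
- **Disagreement:** in the final check, two low-to-medium-confidence point detections disagreed with the pictures. One was the handpiece in the top view; the other was the block in the scene view. I took both as network errors.

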